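# Load the tube rack and lock the bay's two-stage lever

## Robot

A 6-joint arm with a two-finger parallel gripper is mounted at the origin on the work surface. World frame = base frame: x ahead of the robot, y to its left, z up, the work surface at z = 0. Lengths are in m, angles in rad, forces in N, time in s.
With the tool pointing down it reaches from about 0.3 to 0.775 m from the base axis. Payload 14.6 kg.
Tool frame: the origin (TCP) lies on the centre line of the jaws, within the pads' length; the fingertips stand 22 mm ahead of it and the grasp point (between the pads) lies 3 mm ahead of it; z points along the fingers, y is the direction in which the jaws open and shut (so a half turn about z gives the same grasp; the last joint's range is limited). The gripper opens to 85 mm and grips with 20 to 120 N. Pads are 22 mm wide; open, the fingers measure 114 mm over their backs; the gripper's body (76 mm by 85 mm) begins 54 mm behind the grasp point. The pads swing forward as they close: fully open they stand 13 mm farther back than shut.
Start: joints at [1.081, 0.3, 1.521, -0, 1.321, -0.067], TCP at [0.226, 0.502, 0.253] pointing down, gripper open.
Joint ranges: [-3.03, 3.03], [-0.79, 2.21], [0.23, 2.52], [-1.04, 4.18], [0, 3.07], [-2.55, 2.55]. Speed limits (rad/s): [2.22, 2.22, 2.57, 3.14, 3.14, 3.14].

## Interface

Orientations are given as a 3x3 rotation matrix whose columns are the frame's x, y, z axes.
In Python, from bench import bot gives the robot as it stands.
- The arm moves only by the tool apply_moves, never from a script. Its argument "plan" is a list of rows, each a list of 3 entries, a list of its own where there are three numbers: the shift along the tool's x, y, z in cm, then the turn, a rotation vector about the tool's x, y, z in degrees, then the closure in counts, from 0 (fully open) to 255 (shut). In form: [[[dx, dy, dz], [rx, ry, rz], hand], ...]. A call has 1 to 5 rows; each row is the pose to reach, as a shift and turn from the pose measured when the call began, along the tool's axes at that moment; what a row does not reach only later rows make up. A row lasts 1/12 s, in which the tool goes at most 41.7 mm and 7.16 degrees, less where a joint would pass 70% of its speed; a pose out of reach is approached as far as the arm can. A call with a gripper value outside its range is refused whole. The fingers move at their own pace and stop on an object; "squeeze" is the grip in N (left out, the last holds). Time passes only in rows, so rows that repeat a pose let the fingers close. It gives the time, the measured TCP pose, the force and the opening at its end, in the units of the state.
- bot.state(): the state, without advancing time (a new reading comes with each control period).
- bot.capture(name): name is "scene" or "top"; returns a dict with "color" (420x560x3 uint8, red, green, blue), "fovy" (degrees; the focal length in pixels is half the picture's height over the tangent of half this angle, whatever the lens; pixels are square), "cx", "cy" (the principal point, pixels), "rvec" (rotation vector, rad) and "tvec" (3), from world to camera coordinates, as OpenCV has them. Camera axes: x right, y down, z forward; pixel columns grow to the right and rows downward; lengths in m; the calibration is good to about 2 mm. A picture is of the moment at which its call begins. There is no depth.
- bot.sign_off(): hands the job in, once; it reports no verdict.
Trained networks look in the newest picture that a camera, given by its name, has taken for a name from the list of things; names that differ only in an ending like _2 or _b are one class to them, and where a whole thing is asked for, a point or a joint stands for the part that bears it (a point fixed in the world has none). Each returns a list of dicts, best first, with "score" (0 to 1); they miss things now and then, are a little off and sometimes report something else, mostly with a low value. They report only what shows in the picture. A call takes as long as a camera call. They do not tell look-alikes from the thing itself.
- bot.spot_in(camera, target): "bbox" ([centre column, centre row, width, height] in pixels, round what is visible of it).
- bot.regions_of(camera, target): "region" (420x560 bool, what is visible of it) and "bbox" ([centre column, centre row, width, height] in pixels, round what is visible of it).
The state is a dict: "t": time; "joints": joint angles; "qvel": joint speeds; "effort": joint torques, N m; "eef_pos": TCP position; "ee_rot": TCP orientation; "wrist_force": force on the tool from outside, world axes, zero at the start; "ft_torque": the same for the moment, N m; "finger_gap": finger opening in m.
Only numpy, scipy, OpenCV 4.12 (cv2) and the standard library are available. Lean on these libraries where they do the work, as an engineer would, in place of code of your own. Each camera call takes 0.05 s, during which the arm holds its last target.

## Task

The tube rack in the loading bay is part pulled out: push it fully home with the fingertips, then push the bay's lever sideways past its first detent all the way to its second stop, so that the gate locks behind the rack. Push only: do not lift or tip the rack, do not pick up or shove aside any of the other things standing around, and leave the rack and the lever where they are when you finish.

Things in the scene. Friction and masses are not known exactly. Their poses are not given: they have to be found in the camera images.
- bay: Fixed rack loading bay: aluminium plate 270 x 250 x 10 mm, white body 70 high at its rear. Origin on the bench; +x into the bay, +y its left, z up. In this frame the plate spans x -0.150 to 0.120, y -0.100 to 0.150; the lane runs along x at y -0.040, 29 mm wide between walls 28 mm high over the bench, from x -0.043 to the back stop at 0.104.
- rack_home (a point): Where rack_face lies when the rack is fully home: bay x -0.046, y -0.040, 45 mm above the bench. Axes as the bay. The steel gate tongue, part of the lever, crosses the lane at bay x -0.060 to -0.052, 15 to 29 mm above the bench; it is clear of the lane up to the first detent. A rack more than 6 mm short of home blocks it.
- rack_face (a point): Middle of the outer face of the rack's near end plate (25 wide, 70 high; this point 35 mm above the rack's underside). Rack: loose white plastic, 150 x 25 mm, about 0.25 kg, standing in the lane 20 to 55 mm short of home, with four capped tubes: cap tops 80 mm above its underside, first cap 42 mm behind this face. +x along it into the bay. Slides at 1 to 10 N.
- lever_paddle (a point): Centre of the black upright lever paddle, 22 (bay x) x 12 (bay y) x 44 mm high; 60 mm above the bench, top at 82. Axes as the bay. It stands at bay x -0.056, y 0.110 minus the lever travel. Its grey housing, left of the lane's mouth, spans bay x -0.078 to -0.034, y -0.018 to 0.147, top 36 mm above the bench.
- second_stop (a point): Where the paddle's centre is with the lever at its second stop: bay x -0.056, y 0.040, 60 mm above the bench. Axes as the bay.
- lever (a joint): Lever travel in m along the bay's -y, towards the lane: 0 fully open (starts at 0 to 0.015), 0.035 first detent, 0.070 second stop (gate across the lane behind the rack). A sprung plunger clicks over three bumps, at 0.027, 0.043 and 0.062: each takes about 5 to 9 N to pass, between them about 1.5 N. It rests in the detent between the first two; past the last it is drawn to 0.068 or more and stays.
- spare_rack: bystander: a second white tube rack of the same make (150 x 25 mm, 80 high, two capped tubes) standing on the bench to the right of the bay; origin centre of its underside
- jar: bystander: small lidded jar, 38 mm diameter, 50 high, standing on the bay's aluminium base plate behind the lever housing, left of the lane; origin centre of its underside
- reagent: bystander: white capped bottle, 64 mm diameter, 130 high, on the bench left of the bay; origin centre of its underside
- beaker: bystander: open glass beaker, 60 mm diameter, 70 high, on the bench right of the bay's front edge; origin centre of its underside
- timer: bystander: flat white bench timer 60 x 70 x 20 mm lying in front of the bay; origin centre of its underside
- pot: bystander: pale lidded pot, 56 mm diameter, 65 high, on the bench left of the bay's front edge; origin centre of its underside
There are look-alikes about, which are no part of the job. Leave any blue or yellow look-alike of the part that bears rack_face alone.

How it is judged:
By the outcome, as a careful person would: the job done as asked, in the order asked, and still so for the second after the job is handed in, with the robot touching nothing.
It also fails if it takes over 43 s, if anything falls off the work surface, if the arm or the gripper's body presses on something with over 40 N, if the wrist force passes 120 N, or if a joint passes its speed limit or range.

## Working session

There is one attempt and no reset: what is moved stays moved. The work goes in short steps, Python scripts to look and compute and a tool call to move; the robot and the scene stay as the last step left them, time stands still between calls to the robot, and variables do not carry over. Pictures are saved under pics/ and viewed, and the job is handed in when it is done.

Besides the shell and the picture viewer there is one more tool, called after "Emit:" by a JSON object that holds its "op" and its "data", one argument or row to a line. apply_moves: Moves the arm, as the interface text tells. Its arguments: {"type":"object","properties":{"plan":{"type":"array"},"squeeze":{"type":"number"}},"required":["plan"]}

```bash
mkdir -p pics; ls; cat > h.py <<'E'
import numpy as np, cv2
from bench import bot
def cap(n,f=None):
    c=bot.capture(n)
    if f: cv2.imwrite('pics/'+f,cv2.cvtColor(c['color'],cv2.COLOR_RGB2BGR))
    return c
def K(c):
    f=210/np.tan(np.radians(c['fovy'])/2); return np.array([[f,0,c['cx']],[0,f,c['cy']],[0,0,1]])
def proj(c,P):
    return cv2.projectPoints(np.array(P,float).reshape(-1,1,3),np.array(c['rvec'],float),np.array(c['tvec'],float),K(c),None)[0][:,0]
def onz(c,uv,z):
    R=cv2.Rodrigues(np.array(c['rvec'],float))[0];t=np.array(c['tvec'],float)
    o=-R.T@t; d=R.T@np.linalg.inv(K(c))@np.array([uv[0],uv[1],1.]); return o+d*(z-o[2])/d[2]
E
python3 - <<'E'
from h import *
for n in ['scene','top']:
    c=cap(n,n+'1.png'); print(n,c['fovy'],c['cx'],c['cy'],c['rvec'],c['tvec'])
    for t in ['bay','rack_face','lever_paddle','spare_rack','jar','reagent','beaker','timer','pot','lever']:
        print(t,[(round(d['score'],2),np.round(d['bbox']).tolist()) for d in bot.spot_in(n,t)[:3]])
print(bot.state())
E
```

```text
pics
scene 55.45851909081036 275.47253009514395 215.3342105741363 [ 2.17857316  0.97617434 -0.41146859] [-0.40358648 -0.22597709  1.39525096]
bay [(0.89, [257.0, 293.0, 174.0, 136.0])]
rack_face [(0.89, [272.0, 165.0, 44.0, 25.0]), (0.66, [222.0, 282.0, 57.0, 51.0]), (0.63, [375.0, 246.0, 37.0, 58.0])]
lever_paddle []
spare_rack [(0.82, [173.0, 350.0, 70.0, 59.0]), (0.61, [316.0, 222.0, 21.0, 42.0])]
jar [(0.54, [287.0, 266.0, 16.0, 24.0])]
reagent [(0.61, [318.0, 222.0, 25.0, 45.0])]
beaker [(0.56, [132.0, 304.0, 35.0, 36.0])]
timer [(0.75, [200.0, 228.0, 30.0, 26.0])]
pot [(0.72, [270.0, 201.0, 20.0, 31.0])]
lever [(0.23, [256.0, 293.0, 172.0, 140.0])]
top 53.26967573793323 275.93980960198166 207.51838398753074 [ 2.12186562 -2.12983418  0.22752796] [0.03969278 0.56531365 1.20026553]
bay [(0.69, [325.0, 178.0, 104.0, 128.0])]
rack_face [(0.92, [231.0, 139.0, 27.0, 50.0]), (0.76, [404.0, 272.0, 16.0, 53.0]), (0.67, [350.0, 191.0, 23.0, 47.0])]
lever_paddle []
spare_rack [(0.66, [404.0, 172.0, 26.0, 45.0])]
jar [(0.45, [300.0, 171.0, 12.0, 17.0])]
reagent [(0.76, [248.0, 182.0, 14.0, 
[... 252 characters left out ...]
9e+00,  1.74927798e-06,
        1.32069828e+00, -6.65695605e-02]), 'qvel': array([ 0.00316449, -0.00078482, -0.00207779, -0.00035086,  0.00033637,
        0.00037383]), 'effort': array([-9.17758698e-04, -5.43371522e+01, -3.61974585e+01, -1.44406972e-04,
        7.78600224e-04, -4.47073921e-05]), 'eef_pos': array([0.22565733, 0.50155631, 0.25327472]), 'ee_rot': array([[-9.11939098e-01,  4.10325580e-01, -1.17391902e-05],
       [ 4.10325580e-01,  9.11939098e-01, -1.84361407e-05],
       [ 3.14060644e-06, -2.16295276e-05, -1.00000000e+00]]), 'wrist_force': array([0.63636839, 0.50932593, 0.29140377]), 'ft_torque': array([ 0.00407138, -0.02564396,  0.0417738 ]), 'finger_gap': 0.08509261297295989}
```

```bash
python3 - <<'E'
import cv2
a=cv2.imread('pics/scene1.png')[130:400,90:420];cv2.imwrite('pics/s1c.png',cv2.resize(a,None,fx=2.2,fy=2.2,interpolation=3))
a=cv2.imread('pics/top1.png')[90:310,200:440];cv2.imwrite('pics/t1c.png',cv2.resize(a,None,fx=2.7,fy=2.7,interpolation=3))
E
```

```text
(no output)
```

View pics/s1c.png

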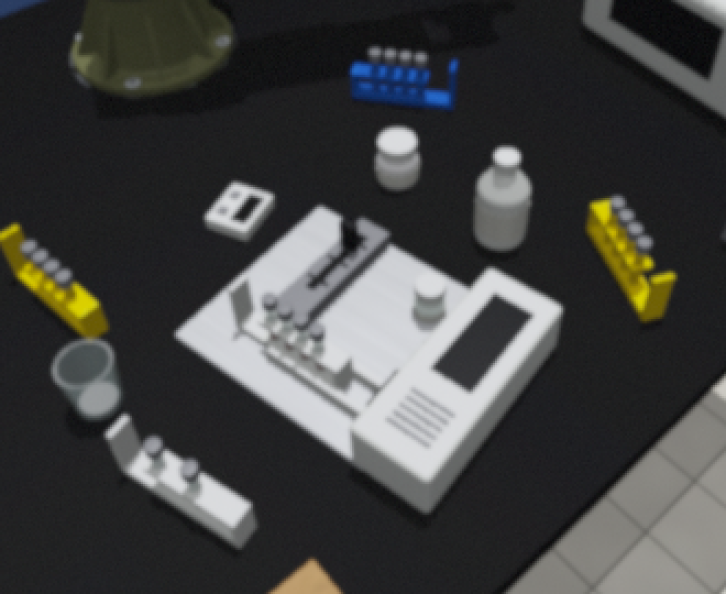

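View pics/t1c.png

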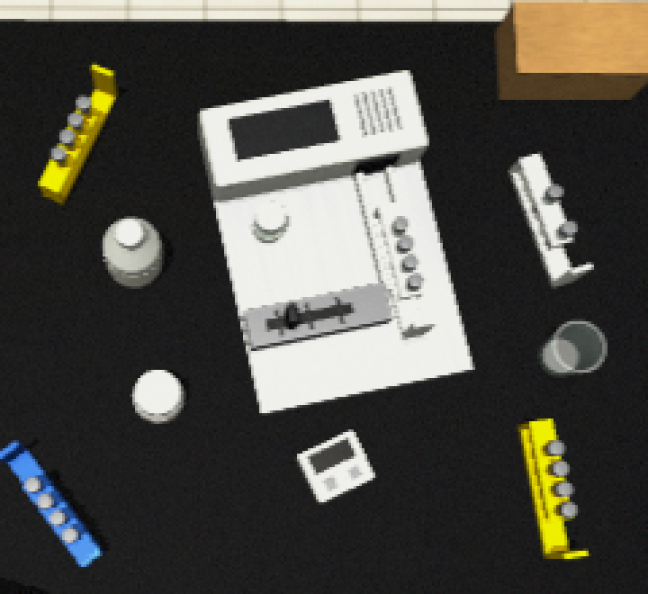

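```bash
cat >> h.py <<'E'
from scipy.optimize import least_squares
def T(p,P):
    P=np.array(P,float).reshape(-1,3);c,s=np.cos(p[2]),np.sin(p[2])
    return np.c_[p[0]+c*P[:,0]-s*P[:,1],p[1]+s*P[:,0]+c*P[:,1],P[:,2]]
E
python3 - <<'E'
from h import *
import pickle
cs=cap('scene');ct=cap('top'); pickle.dump((cs,ct),open('c.pkl','wb'))
FL=(-.15,.15,.01);FR=(-.15,-.1,.01);h1=(-.078,.147,.036);h2=(-.078,-.018,.036);h3=(-.034,-.018,.036)
tp=lambda x,y:(200+x/2.7,90+y/2.7); sp=lambda x,y:(90+x/2.2,130+y/2.2)
obs=[(ct,FL,tp(262,412)),(ct,FR,tp(472,370)),(ct,h2,tp(390,320)),(ct,h3,tp(385,285)),
(cs,FL,sp(320,206)),(cs,FR,sp(176,333))]
r=least_squares(lambda p:np.concatenate([proj(c,T(p,P))[0]-uv for c,P,uv in obs]),[.55,0,0],loss='soft_l1')
p=r.x;print(p,np.degrees(p[2]),np.round(r.fun,1));np.save('bay.npy',p)
col=[(0,0,255),(0,200,0),(255,0,0),(255,0,255)]
pl=[FL,FR,(.12,-.1,.01),(.12,.15,.01)]
ho=[h1,h2,h3,(-.034,.147,.036)]
ln=[(-.043,-.0255,.028),(.104,-.0255,.028),(.104,-.0545,.028),(-.043,-.0545,.028)]
for n,c,o in(('s',cs,(90,130,330,270)),('t',ct,(200,90,240,220))):
    im=cv2.cvtColor(c['color'],cv2.COLOR_RGB2BGR);s=2.4
    im=cv2.resize(im[o[1]:o[1]+o[3],o[0]:o[0]+o[2]],None,fx=s,fy=s,interpolation=3)
    for q,k in zip([pl,ho,ln],col):
        cv2.polylines(im,[np.round((proj(c,T(p,q))-o[:2]+.5)*s).astype(int)],True,k,1)
    for tr in (0,.0075,.015):
        u=np.round((proj(c,T(p,(-.056,.11-tr,.082)))[0]-o[:2]+.5)*s).astype(int);cv2.circle(im,tuple(u),2,(0,255,255),-1)
    for sh in (.02,.04,.055):
      for y in (-.0525,-.0275):
        u=np.round((proj(c,T(p,(-.046-sh,y,.08)))[0]-o[:2]+.5)*s).astype(int);cv2.circle(im,tuple(u),2,(255,0,255),-1)
    cv2.imwrite(f'pics/{n}2.png',im)
E
```

```text
[ 0.64064472 -0.14191437  0.1985463 ] 11.375865021787979 [-0.9  0.3  0.2 -0.3  1.  -0.6 -0.5 -1.4 -0.1 -0.8 -1.2 -0.7]
```

View pics/s2.png

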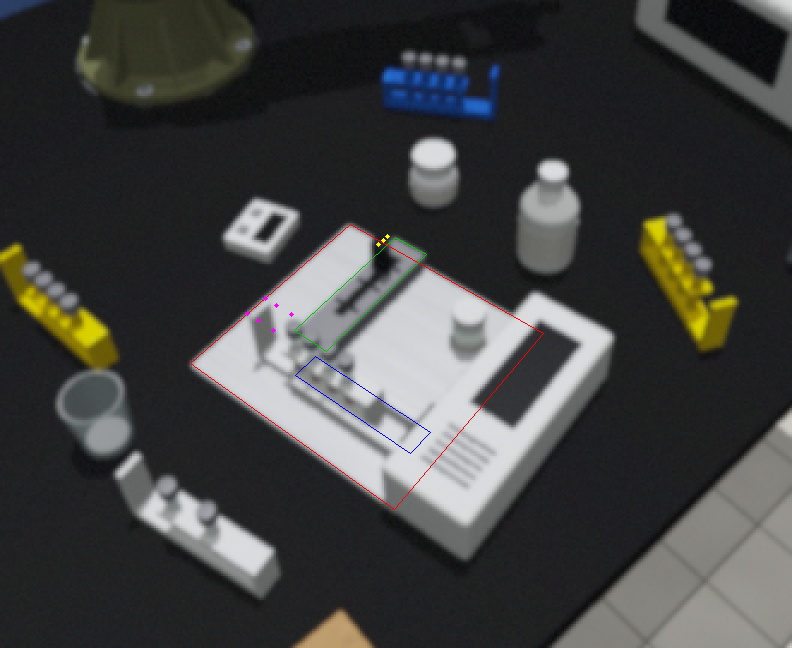

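View pics/t2.png

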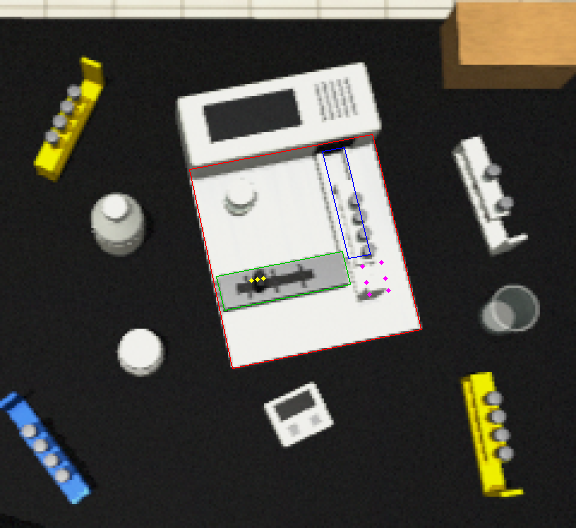

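```bash
cat >> h.py <<'E'
from scipy.spatial.transform import Rotation as Ro
def to(bayxyz, yaw, tilt=(0,0,0), tip=True):
    """bayxyz: fingertip centre in bay frame (z over bench); yaw in bay of tool x, deg; tilt rotvec tool deg"""
    p=np.load('bay.npy'); s=bot.state()
    R=Ro.from_euler('z',np.degrees(p[2])+yaw,degrees=True)*Ro.from_matrix(np.diag([1,-1,-1.]))*Ro.from_rotvec(np.radians(tilt))
    w=T(p,bayxyz)[0]-(R.apply([0,0,.022]) if tip else 0)
    R0=Ro.from_matrix(s['ee_rot'])
    print('t',round(s['t'],2),'F',np.round(s['wrist_force'],1),'gap',s['finger_gap'])
    print('shift cm',np.round(R0.inv().apply(w-s['eef_pos'])*100,2),'rot deg',np.round(np.degrees((R0.inv()*R).as_rotvec()),1),'world',np.round(w,3))
def where():
    p=np.load('bay.npy'); s=bot.state();R0=Ro.from_matrix(s['ee_rot'])
    w=s['eef_pos']+R0.apply([0,0,.022]);d=w[:2]-p[:2];c,q=np.cos(p[2]),np.sin(p[2])
    F=s['wrist_force']
    print('t',round(s['t'],2),'tip bay',np.round([c*d[0]+q*d[1],-q*d[0]+c*d[1],w[2]],4),'Fbay',np.round([c*F[0]+q*F[1],-q*F[0]+c*F[1],F[2]],1),'joints',np.round(s['joints'],2),'z',np.round(R0.as_matrix()[:,2],2))
E
python3 - <<'E'
from h import *
import pickle
cs,ct=pickle.load(open('c.pkl','rb'));p=np.load('bay.npy')
inv=lambda w:(np.array([[np.cos(p[2]),np.sin(p[2])],[-np.sin(p[2]),np.cos(p[2])]])@(w[:2]-p[:2])).round(3)
# rack shift: clicked plate top corners (s2.png 2.4x)
for uv in((251,313),(270,302)):print('plate',inv(onz(cs,(90+uv[0]/2.4,130+uv[1]/2.4),.08)))
for uv in((357,300),(386,291)):print('plateT',inv(onz(ct,(200+uv[0]/2.4,90+uv[1]/2.4),.08)))
print('bottle cap',inv(onz(ct,(200+117/2.4,90+206/2.4),.13)))
print('pot',inv(onz(ct,(200+141/2.4,90+351/2.4),.065)))
print('jar',inv(onz(ct,(200+240/2.4,90+193/2.4),.06)))
print('caps',[inv(onz(ct,(200+a/2.4,90+b/2.4),.09)) for a,b in((356,200),(359,215),(363,233),(368,250))])
to((-.15,-.04,.12),180)
E
```

```text
plate [-0.096 -0.05 ]
plate [-0.091 -0.029]
plateT [-0.108 -0.013]
plateT [-0.104 -0.05 ]
bottle cap [0.053 0.252]
pot [-0.114  0.258]
jar [0.059 0.096]
caps [array([ 0.014, -0.039]), array([-0.006, -0.038]), array([-0.029, -0.038]), array([-0.051, -0.039])]
t 1.2 F [-0.6 -0.1 -0.1] gap 0.0854644329459528
shift cm [-54.38 -53.64  11.13] rot deg [ -0.    0.  -35.6] world [ 0.501 -0.211  0.142]
```

Emit:
{"op": "apply_moves", "data": {
  "plan": [
    [[-18,-18,2],[0,0,-12],255],
    [[-36,-36,4],[0,0,-24],255],
    [[-54.4,-53.6,6],[0,0,-35.6],255],
    [[-54.4,-53.6,6],[0,0,-35.6],255],
    [[-54.4,-53.6,6],[0,0,-35.6],255]
  ],
  "squeeze": 20
}}

```text
t: 1.62
eef_pos: [0.2957, 0.3202, 0.2382]
ee_rot: [[-0.987, -0.162, 0.0], [-0.162, 0.987, 0.0], [-0.0, 0.0, -1.0]]
wrist_force: [1.7, 0.6, 0.4]
finger_gap: 0.0253
```

```bash
python3 -c "
from h import *
where();to((-.135,-.04,.10),180,(0,-15,0))"
```

```text
t 1.62 tip bay [-0.247   0.5211  0.2162] Fbay [1.8 0.2 0.4] joints [ 0.74  0.06  1.84 -0.    1.24 -0.99] z [ 0.  0. -1.]
t 1.62 F [1.7 0.6 0.4] gap 0.025310984460455512
shift cm [-12.66 -55.68  11.7 ] rot deg [ -0.3 -15.   -2.1] world [ 0.511 -0.209  0.121]
```

Emit:
{"op": "apply_moves", "data": {
  "plan": [
    [[-14.5,-55.7,6],[0,0,-2],255],
    [[-14.5,-55.7,6],[0,0,-2],255],
    [[-14.5,-55.7,6],[0,0,-2],255],
    [[-14.5,-55.7,6],[0,0,-2],255],
    [[-14.5,-55.7,6],[0,0,-2],255]
  ]
}}

```text
t: 2.03
eef_pos: [0.3796, 0.1305, 0.2169]
ee_rot: [[-0.981, -0.196, 0.001], [-0.196, 0.981, 0.0], [-0.001, 0.0, -1.0]]
wrist_force: [0.9, 0.3, -0.4]
finger_gap: -0.0001
```

```bash
python3 -c "
from h import *
where();to((-.135,-.04,.08),180,(0,-15,0))"
```

```text
t 2.03 tip bay [-0.2022  0.3185  0.1949] Fbay [ 0.9  0.1 -0.4] joints [ 0.24 -0.    1.96  0.    1.19 -1.53] z [ 0.  0. -1.]
t 2.03 F [ 0.9  0.3 -0.4] gap -0.00013975692549509343
shift cm [ -6.18 -35.85  11.57] rot deg [  0.  -14.9  -0.1] world [ 0.511 -0.209  0.101]
```

Emit:
{"op": "apply_moves", "data": {
  "plan": [
    [[-6.4,-35.9,9],[0,-15,0],255],
    [[-6.4,-35.9,9],[0,-15,0],255],
    [[-6.4,-35.9,9],[0,-15,0],255],
    [[-6.4,-35.9,9],[0,-15,0],255],
    [[-6.4,-35.9,9],[0,-15,0],255]
  ]
}}

```text
t: 2.45
eef_pos: [0.4532, -0.0583, 0.1672]
ee_rot: [[-0.946, -0.196, 0.257], [-0.189, 0.981, 0.051], [-0.262, -0.001, -0.965]]
wrist_force: [1.7, 0.6, -0.1]
finger_gap: -0.0003
```

Emit:
{"op": "apply_moves", "data": {
  "plan": [
    [[-2.5,-17.2,3.5],[0,0,0],255],
    [[-2.5,-17.2,3.5],[0,0,0],255],
    [[-2.5,-17.2,3.5],[0,0,0],255],
    [[-2.5,-17.2,3.5],[0,0,0],255]
  ]
}}

```text
t: 2.78
eef_pos: [0.5151, -0.2111, 0.1416]
ee_rot: [[-0.946, -0.195, 0.257], [-0.189, 0.981, 0.05], [-0.262, -0.001, -0.965]]
wrist_force: [0.3, -0.1, 0.3]
finger_gap: -0.0002
```

```bash
python3 -c "
from h import *
where();to((-.135,-.04,.034),180,(0,-15,0))"
```

```text
t 2.78 tip bay [-0.131  -0.043   0.1204] Fbay [ 0.3 -0.2  0.3] joints [-0.52  0.35  1.76  0.23  0.85 -2.43] z [ 0.26  0.05 -0.97]
t 2.78 F [ 0.3 -0.1  0.3] gap -0.00018600208636525671
shift cm [2.64 0.31 8.23] rot deg [-0.1  0.2 -0.1] world [ 0.511 -0.209  0.055]
```

Emit:
{"op": "apply_moves", "data": {
  "plan": [
    [[1.3,0.3,4.1],[0,0,0],255],
    [[2.6,0.3,8.2],[0,0,0],255],
    [[2.6,0.3,8.2],[0,0,0],255]
  ]
}}

```text
t: 3.03
eef_pos: [0.5076, -0.2078, 0.0489]
ee_rot: [[-0.949, -0.194, 0.248], [-0.186, 0.981, 0.055], [-0.254, 0.006, -0.967]]
wrist_force: [-1.0, 1.7, -2.2]
finger_gap: 0.0002
```

```bash
python3 - <<'E'
from h import *
where();to((-.11,-.04,.034),180,(0,-15,0))
p=np.load('bay.npy')
for n,o in(('scene',(130,200,200,150)),('top',(280,120,150,112))):
    c=cap(n);im=cv2.cvtColor(c['color'],cv2.COLOR_RGB2BGR)
    cv2.imwrite(f'pics/{n}3.png',cv2.resize(im[o[1]:o[1]+o[3],o[0]:o[0]+o[2]],None,fx=4,fy=4,interpolation=3))
E
```

```text
t 3.03 tip bay [-0.1378 -0.0382  0.0276] Fbay [-0.6  1.9 -2.2] joints [-0.53  0.49  1.82  0.28  0.66 -2.5 ] z [ 0.25  0.06 -0.97]
t 3.03 F [-1.   1.7 -2.2] gap 0.0001506247743309067
shift cm [-2.84 -0.15  0.09] rot deg [ 0.3 -0.3 -0.3] world [ 0.535 -0.204  0.055]
```

View pics/scene3.png

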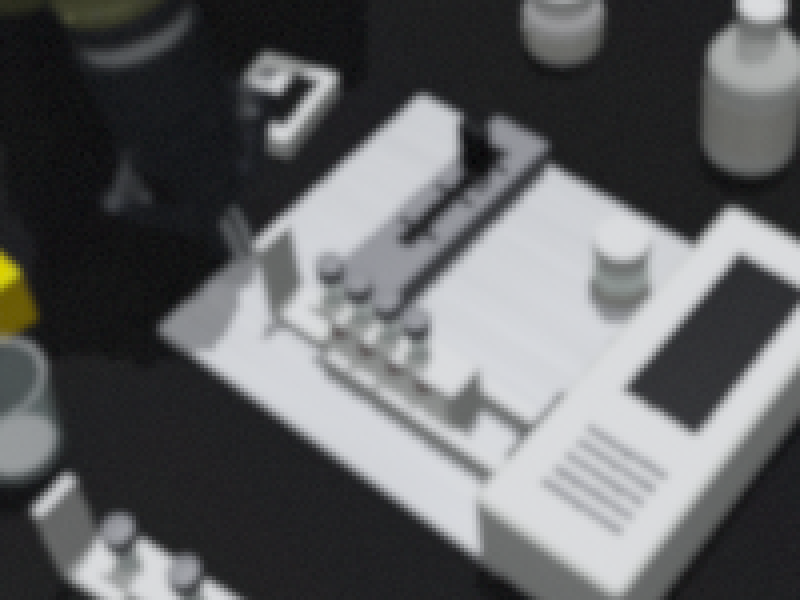

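View pics/top3.png

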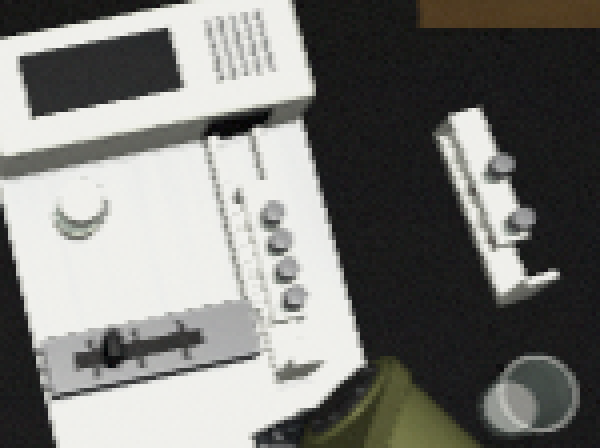

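```bash
python3 -c "
from h import *
where();to((-.11,-.04,.034),180,(0,-8,0))"
```

```text
t 3.13 tip bay [-0.1349 -0.0396  0.034 ] Fbay [ 0.3 -0.4  1.6] joints [-0.52  0.48  1.82  0.28  0.67 -2.5 ] z [ 0.25  0.05 -0.97]
t 3.13 F [ 0.4 -0.3  1.6] gap -0.00015413825682794732
shift cm [-2.68 -0.03  0.67] rot deg [ 0.1  7.1 -0.1] world [ 0.538 -0.203  0.056]
```

Emit:
{"op": "apply_moves", "data": {
  "plan": [
    [[-0.9,0,0.2],[0,2.4,0],255],
    [[-1.8,0,0.4],[0,4.7,0],255],
    [[-2.7,0,0.7],[0,7,0],255],
    [[-2.7,0,0.7],[0,7,0],255]
  ]
}}

```text
t: 3.47
eef_pos: [0.5409, -0.203, 0.0595]
ee_rot: [[-0.97, -0.197, 0.141], [-0.195, 0.98, 0.026], [-0.143, -0.003, -0.99]]
wrist_force: [0.6, 0.1, -0.9]
finger_gap: 0.0004
```

```bash
python3 -c "
from h import *
where();to((-.057,-.04,.034),180,(0,-8,0))"
```

```text
t 3.47 tip bay [-0.1067 -0.0403  0.0377] Fbay [ 0.6 -0.  -0.9] joints [-0.46  0.54  1.68  0.12  0.8  -2.3 ] z [ 0.14  0.03 -0.99]
t 3.47 F [ 0.6  0.1 -0.9] gap 0.00043319865025367554
shift cm [-4.87  0.02  1.07] rot deg [-0.2  0.2 -0. ] world [ 0.59  -0.193  0.056]
```

Emit:
{"op": "apply_moves", "data": {
  "plan": [
    [[-0.5,0,0.2],[0,0,0],255],
    [[-1,0,0.35],[0,0,0],255],
    [[-1.5,0,0.45],[0,0,0],255],
    [[-2,0,0.5],[0,0,0],255],
    [[-2.5,0,0.6],[0,0,0],255]
  ]
}}

```text
t: 3.88
eef_pos: [0.5662, -0.1981, 0.0577]
ee_rot: [[-0.97, -0.196, 0.141], [-0.195, 0.981, 0.025], [-0.144, -0.003, -0.99]]
wrist_force: [-6.0, -1.9, 4.1]
finger_gap: 0.0
```

```bash
python3 -c "
from h import *
where();to((-.057,-.04,.034),180,(0,-8,0))"
```

```text
t 3.88 tip bay [-0.0809 -0.0405  0.0359] Fbay [-6.2 -0.7  4.1] joints [-0.43  0.58  1.62  0.11  0.82 -2.27] z [ 0.14  0.03 -0.99]
t 3.88 F [-6.  -1.9  4.1] gap 1.4824584475600236e-05
shift cm [-2.35  0.05  0.53] rot deg [-0.2  0.3 -0. ] world [ 0.59  -0.193  0.056]
```

Emit:
{"op": "apply_moves", "data": {
  "plan": [
    [[-0.5,0,0.1],[0,0,0],255],
    [[-1,0,0.15],[0,0,0],255],
    [[-1.5,0,0.2],[0,0,0],255],
    [[-1.9,0,0.25],[0,0,0],255],
    [[-1.9,0,0.25],[0,0,0],255]
  ]
}}

```text
t: 4.3
eef_pos: [0.5857, -0.1942, 0.058]
ee_rot: [[-0.97, -0.197, 0.142], [-0.195, 0.98, 0.025], [-0.144, -0.003, -0.99]]
wrist_force: [0.4, -0.1, -0.8]
finger_gap: -0.0
```

```bash
python3 -c "
from h import *
where();to((-.057,-.04,.036),180,(0,-8,0))"
```

```text
t 4.3 tip bay [-0.061  -0.0405  0.0362] Fbay [ 0.4 -0.1 -0.8] joints [-0.41  0.61  1.57  0.11  0.84 -2.24] z [ 0.14  0.03 -0.99]
t 4.3 F [ 0.4 -0.1 -0.8] gap -3.943569580620671e-05
shift cm [-0.41  0.04  0.08] rot deg [-0.2  0.3 -0. ] world [ 0.59  -0.193  0.058]
```

Emit:
{"op": "apply_moves", "data": {
  "plan": [
    [[-0.1,0,0],[0,0,0],255],
    [[-0.2,0,0],[0,0,0],255],
    [[-0.3,0,0.05],[0,0,0],255],
    [[-0.3,0,0.05],[0,0,0],255]
  ]
}}

```text
t: 4.63
eef_pos: [0.5887, -0.1936, 0.0579]
ee_rot: [[-0.97, -0.197, 0.142], [-0.195, 0.98, 0.025], [-0.144, -0.003, -0.99]]
wrist_force: [-2.6, -0.4, 1.5]
finger_gap: -0.0002
```

```bash
python3 - <<'E'
from h import *
where();to((-.057,-.04,.036),180,(0,-8,0))
p=np.load('bay.npy')
for n,o in(('scene',(130,200,200,150)),('top',(280,120,150,112))):
    c=cap(n);im=cv2.cvtColor(c['color'],cv2.COLOR_RGB2BGR)
    im=cv2.resize(im[o[1]:o[1]+o[3],o[0]:o[0]+o[2]],None,fx=4,fy=4,interpolation=3)
    for P in [(-.046,-.0525,.08),(-.046,-.0275,.08),(-.004,-.04,.09),(.104,-.04,.07)]:
        u=np.round((proj(c,T(p,P))[0]-o[:2]+.5)*4).astype(int);cv2.circle(im,tuple(u),3,(0,0,255),1)
    cv2.imwrite(f'pics/{n}4.png',im)
E
```

```text
t 4.63 tip bay [-0.058  -0.0405  0.0362] Fbay [-2.6  0.1  1.5] joints [-0.41  0.62  1.56  0.11  0.85 -2.24] z [ 0.14  0.03 -0.99]
t 4.63 F [-2.6 -0.4  1.5] gap -0.00023861165791790205
shift cm [-0.11  0.04  0.03] rot deg [-0.2  0.3 -0. ] world [ 0.59  -0.193  0.058]
```

View pics/scene4.png

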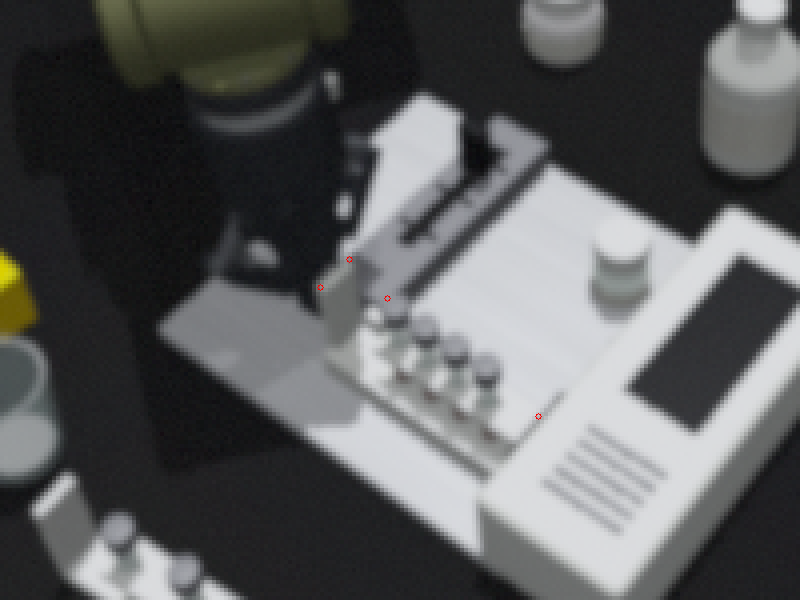

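View pics/top4.png

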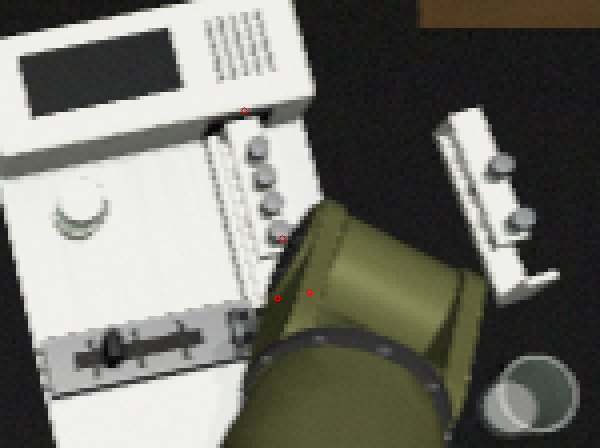

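Emit:
{"op": "apply_moves", "data": {
  "plan": [
    [[-0.1,0,0],[0,0,0],255],
    [[-0.2,0,0],[0,0,0],255],
    [[-0.3,0,0.05],[0,0,0],255]
  ]
}}

```text
t: 4.98
eef_pos: [0.591, -0.1931, 0.0578]
ee_rot: [[-0.97, -0.197, 0.14], [-0.195, 0.98, 0.026], [-0.143, -0.003, -0.99]]
wrist_force: [-19.2, -2.7, 13.9]
finger_gap: 0.0001
```

```bash
python3 -c "
from h import *
where()"
```

```text
t 4.98 tip bay [-0.0556 -0.0405  0.0361] Fbay [-19.3   1.1  13.9] joints [-0.4   0.62  1.55  0.1   0.85 -2.24] z [ 0.14  0.03 -0.99]
```

Emit:
{"op": "apply_moves", "data": {
  "plan": [
    [[1,0,-0.15],[0,0,0],255],
    [[3,0,-0.45],[0,0,0],255],
    [[5,0,-0.8],[0,0,0],255],
    [[6,0,-5],[0,0,0],255],
    [[6,0,-9],[0,0,0],255]
  ]
}}

```text
t: 5.4
eef_pos: [0.5178, -0.2069, 0.1372]
ee_rot: [[-0.971, -0.196, 0.136], [-0.194, 0.981, 0.028], [-0.139, 0.001, -0.99]]
wrist_force: [0.9, 0.4, 1.7]
finger_gap: -0.0003
```

```bash
python3 -c "
from h import *
where();to((-.09,.15,.13),90)"
```

```text
t 5.4 tip bay [-0.1302 -0.0394  0.1154] Fbay [0.9 0.2 1.7] joints [-0.48  0.39  1.69  0.11  0.95 -2.31] z [ 0.14  0.03 -0.99]
t 5.4 F [0.9 0.4 1.7] gap -0.00025021273498711765
shift cm [-4.46 18.95 -0.86] rot deg [ 6.3  6.2 89.8] world [ 0.523 -0.013  0.152]
```

Emit:
{"op": "apply_moves", "data": {
  "plan": [
    [[-1,4,-1],[1.4,1.4,20],255],
    [[-1.5,8,-1],[2,2,30],255],
    [[-2,12,-1],[3,3,42],255],
    [[-3,16,-1],[3.5,3.5,50],255],
    [[-4.4,19,-1],[4.5,4.5,64],255]
  ]
}}

```text
t: 5.82
eef_pos: [0.5188, -0.0323, 0.1528]
ee_rot: [[-0.941, 0.323, 0.099], [0.324, 0.946, -0.006], [-0.096, 0.026, -0.995]]
wrist_force: [-0.3, -1.0, 0.3]
finger_gap: -0.0001
```

```bash
python3 -c "
from h import *
where();to((-.075,.15,.12),90)"
```

```text
t 5.82 tip bay [-0.0957  0.1309  0.1309] Fbay [-0.4 -0.9  0.3] joints [-0.14  0.3   1.78  0.01  0.97 -1.38] z [ 0.1  -0.01 -1.  ]
t 5.82 F [-0.3 -1.   0.3] gap -0.00010945691991451906
shift cm [-0.93  2.72  1.24] rot deg [ 4.2  4.2 59.7] world [ 0.538 -0.01   0.142]
```

Emit:
{"op": "apply_moves", "data": {
  "plan": [
    [[-0.9,2.7,0.6],[4.2,4.2,60],255],
    [[-0.9,2.7,0.6],[4.2,4.2,60],255],
    [[-0.9,2.7,0.6],[4.2,4.2,60],255],
    [[-0.9,2.7,0.6],[4.2,4.2,60],255],
    [[-0.9,2.7,0.6],[4.2,4.2,60],255]
  ]
}}

```text
t: 6.23
eef_pos: [0.5369, -0.0093, 0.1486]
ee_rot: [[-0.58, 0.814, 0.04], [0.814, 0.581, -0.015], [-0.035, 0.024, -0.999]]
wrist_force: [-0.0, -0.5, -0.2]
finger_gap: -0.0002
```

```bash
python3 - <<'E'
from h import *
where();to((-.056,.148,.10),90)
p=np.load('bay.npy')
for n,o in(('scene',(130,200,200,150)),):
    c=cap(n);im=cv2.cvtColor(c['color'],cv2.COLOR_RGB2BGR)
    im=cv2.resize(im[o[1]:o[1]+o[3],o[0]:o[0]+o[2]],None,fx=4,fy=4,interpolation=3)
    for P in [(-.046,-.0525,.08),(-.046,-.0275,.08),(-.004,-.04,.09)]:
        u=np.round((proj(c,T(p,P))[0]-o[:2]+.5)*4).astype(int);cv2.circle(im,tuple(u),3,(0,0,255),1)
    cv2.imwrite(f'pics/{n}5.png',im)
E
```

```text
t 6.23 tip bay [-0.0747  0.15    0.1266] Fbay [-0.1 -0.4 -0.2] joints [-0.08  0.36  1.7  -0.01  1.04 -0.69] z [ 0.04 -0.01 -1.  ]
t 6.23 F [-0.  -0.5 -0.2] gap -0.0001989119696472703
shift cm [-0.93  1.62  2.73] rot deg [ 1.8  1.7 24.1] world [ 0.557 -0.008  0.122]
```

View pics/scene5.png

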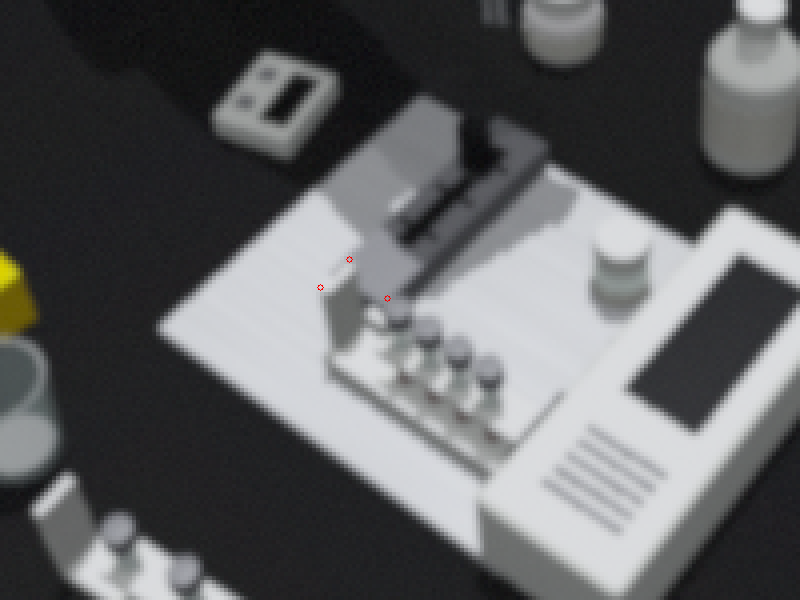

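Emit:
{"op": "apply_moves", "data": {
  "plan": [
    [[-0.9,1.6,2],[1.8,1.7,24],255],
    [[-0.9,1.6,2.5],[1.8,1.7,24],255],
    [[-0.9,1.6,2.5],[1.8,1.7,24],255],
    [[-0.9,1.6,2.5],[1.8,1.7,24],255],
    [[-0.9,1.6,2.5],[1.8,1.7,24],255]
  ]
}}

```text
t: 6.7
eef_pos: [0.5566, -0.008, 0.1242]
ee_rot: [[-0.189, 0.982, -0.001], [0.982, 0.189, 0.001], [0.001, -0.001, -1.0]]
wrist_force: [0.1, -0.1, 0.7]
finger_gap: 0.0
```

```bash
python3 -c "
from h import *
where();to((-.056,.143,.048),90)"
```

```text
t 6.7 tip bay [-0.056   0.1479  0.1022] Fbay [ 0.1 -0.1  0.7] joints [-0.08  0.45  1.63  0.    1.06 -0.27] z [-0.  0. -1.]
t 6.7 F [ 0.1 -0.1  0.7] gap 4.0666929255666766e-05
shift cm [-0.49  0.01  5.42] rot deg [-0.  -0.  -0.5] world [ 0.558 -0.013  0.07 ]
```

Emit:
{"op": "apply_moves", "data": {
  "plan": [
    [[0,0,1.8],[0,0,-0.5],255],
    [[0,0,3.6],[0,0,-0.5],255],
    [[-0.2,0,5.4],[0,0,-0.5],255],
    [[-0.5,0,5.4],[0,0,-0.5],255]
  ]
}}

```text
t: 7.03
eef_pos: [0.5561, -0.0127, 0.0674]
ee_rot: [[-0.202, 0.979, -0.005], [0.979, 0.202, 0.001], [0.002, -0.004, -1.0]]
wrist_force: [-0.8, 0.2, -0.1]
finger_gap: -0.0
```

```bash
python3 -c "
from h import *
where();to((-.056,.057,.048),90)"
```

```text
t 7.03 tip bay [-0.0575  0.1434  0.0454] Fbay [-0.7  0.4 -0.1] joints [-0.09  0.54  1.66  0.    0.95 -0.29] z [-0.  0. -1.]
t 7.03 F [-0.8  0.2 -0.1] gap -2.0161537562436905e-05
shift cm [-8.63  0.1  -0.27] rot deg [-0.2 -0.1  0.3] world [ 0.575 -0.097  0.07 ]
```

Emit:
{"op": "apply_moves", "data": {
  "plan": [
    [[-1,0,-0.2],[0,0,0],255],
    [[-1.8,0,-0.2],[0,0,0],255],
    [[-2.6,0.05,-0.2],[0,0,0],255],
    [[-3.4,0.1,-0.2],[0,0,0],255],
    [[-4.2,0.1,-0.2],[0,0,0],255]
  ]
}}

```text
t: 7.45
eef_pos: [0.5661, -0.0544, 0.0703]
ee_rot: [[-0.202, 0.979, -0.003], [0.979, 0.202, 0.001], [0.002, -0.003, -1.0]]
wrist_force: [-1.1, 3.4, 2.3]
finger_gap: -0.0001
```

```bash
python3 -c "
from h import *
where();to((-.056,.057,.048),90)"
```

```text
t 7.45 tip bay [-0.0559  0.1005  0.0483] Fbay [-0.4  3.6  2.3] joints [-0.16  0.56  1.62  0.    0.97 -0.36] z [-0.  0. -1.]
t 7.45 F [-1.1  3.4  2.3] gap -7.801627224212772e-05
shift cm [-4.35 -0.04  0.02] rot deg [-0.2 -0.1  0.3] world [ 0.575 -0.097  0.07 ]
```

Emit:
{"op": "apply_moves", "data": {
  "plan": [
    [[-0.8,0,0],[0,0,0],255],
    [[-1.6,0,0],[0,0,0],255],
    [[-2.4,0,0],[0,0,0],255],
    [[-3.2,0,0],[0,0,0],255],
    [[-4.0,0,0],[0,0,0],255]
  ]
}}

```text
t: 7.87
eef_pos: [0.5745, -0.0944, 0.0704]
ee_rot: [[-0.202, 0.979, -0.003], [0.979, 0.202, 0.001], [0.002, -0.003, -1.0]]
wrist_force: [-0.3, 1.1, 0.9]
finger_gap: -0.0004
```

```bash
python3 -c "
from h import *
where();to((-.056,.057,.048),90)"
```

```text
t 7.87 tip bay [-0.0556  0.0597  0.0484] Fbay [-0.1  1.1  0.9] joints [-0.23  0.58  1.58  0.    0.98 -0.43] z [-0.  0. -1.]
t 7.87 F [-0.3  1.1  0.9] gap -0.00041322530276031587
shift cm [-0.26 -0.05  0.04] rot deg [-0.2 -0.1  0.3] world [ 0.575 -0.097  0.07 ]
```

Emit:
{"op": "apply_moves", "data": {
  "plan": [
    [[-0.15,0,0],[0,0,0],255],
    [[-0.3,0,0],[0,0,0],255],
    [[-0.4,0,0],[0,0,0],255]
  ]
}}

```text
t: 8.12
eef_pos: [0.5751, -0.0973, 0.0704]
ee_rot: [[-0.202, 0.979, -0.004], [0.979, 0.202, 0.003], [0.004, -0.003, -1.0]]
wrist_force: [-4.5, 16.1, 7.0]
finger_gap: -0.0001
```

```bash
python3 -c "
from h import *
where()"
```

```text
t 8.12 tip bay [-0.0556  0.0567  0.0484] Fbay [-1.3 16.7  7. ] joints [-0.23  0.58  1.58  0.    0.99 -0.44] z [-0.  0. -1.]
```

Emit:
{"op": "apply_moves", "data": {
  "plan": [
    [[1,0,0],[0,0,0],255],
    [[3,0,0],[0,0,0],255],
    [[4,0,-3],[0,0,0],255],
    [[5,0,-7],[0,0,0],255],
    [[6,0,-11],[0,0,0],255]
  ]
}}

```text
t: 8.53
eef_pos: [0.5626, -0.0381, 0.1812]
ee_rot: [[-0.202, 0.979, -0.006], [0.979, 0.202, 0.003], [0.004, -0.005, -1.0]]
wrist_force: [0.7, 0.2, 1.0]
finger_gap: 0.0001
```

Emit:
{"op": "apply_moves", "data": {
  "plan": [
    [[3,-4,-2],[0,0,0],255],
    [[6,-8,-3],[0,0,0],255],
    [[9,-12,-3],[0,0,0],255],
    [[12,-14,-3],[0,0,0],255],
    [[12,-14,-3],[0,0,0],255]
  ]
}}

```text
t: 8.95
eef_pos: [0.3984, 0.0522, 0.2126]
ee_rot: [[-0.203, 0.979, -0.006], [0.979, 0.203, 0.003], [0.004, -0.005, -1.0]]
wrist_force: [0.2, -0.0, 0.5]
finger_gap: -0.0001
```

```bash
python3 - <<'E'
from h import *
where()
p=np.load('bay.npy')
for n,o in(('scene',(130,200,200,150)),('top',(280,120,150,112))):
    c=cap(n);im=cv2.cvtColor(c['color'],cv2.COLOR_RGB2BGR)
    cv2.imwrite(f'pics/{n}6f.png',im)
    im=cv2.resize(im[o[1]:o[1]+o[3],o[0]:o[0]+o[2]],None,fx=4,fy=4,interpolation=3)
    for P in [(-.046,-.0525,.08),(-.046,-.0275,.08),(-.004,-.04,.09),(-.056,.04,.082)]:
        u=np.round((proj(c,T(p,P))[0]-o[:2]+.5)*4).astype(int);cv2.circle(im,tuple(u),3,(0,0,255),1)
    cv2.imwrite(f'pics/{n}6.png',im)
E
```

```text
t 8.95 tip bay [-0.1993  0.2381  0.1906] Fbay [ 0.2 -0.1  0.5] joints [ 0.04  0.01  1.96  0.    1.18 -0.17] z [-0.01  0.   -1.  ]
```

View pics/scene6.png

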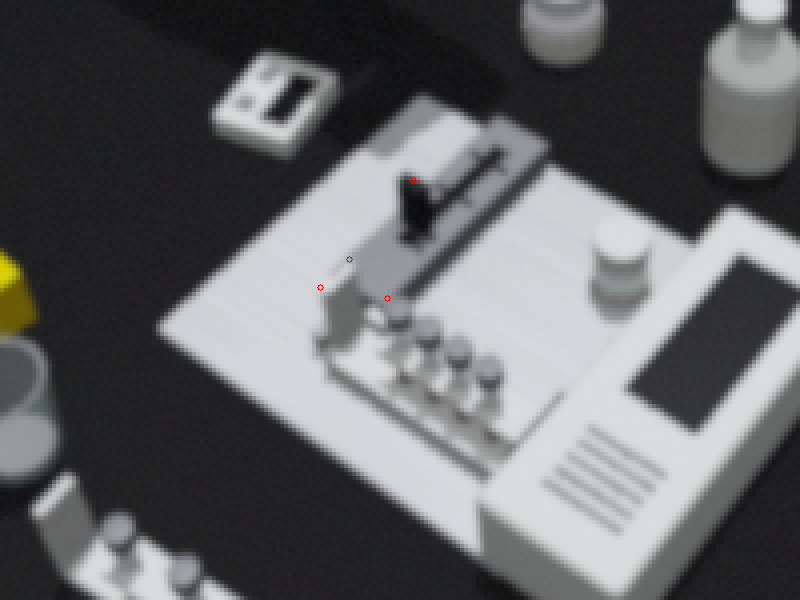

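View pics/top6.png

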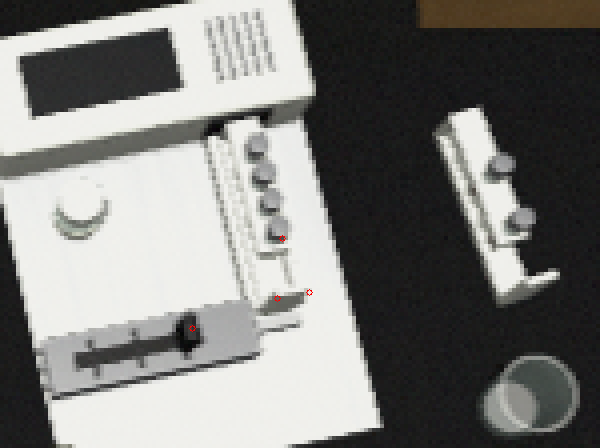

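View pics/scene6f.png

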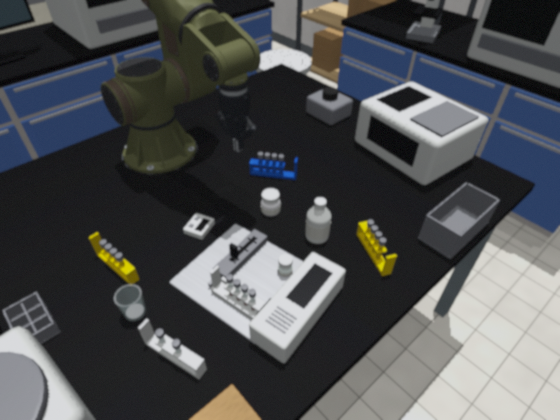

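The paddle is on the projected second stop (top view 190,328). The gate tongue crosses the lane behind the rack (top view about 280,322; scene about 322,345). The bystanders stand where they did at the start.

```bash
python3 -c "
from h import *
print(bot.sign_off());where()"
```

```text
the job is handed in; nothing more can be done
None
the job is handed in; nothing more can be done
```

The rack is fully home and the lever is at its second stop, with the gate across the lane behind the rack. I handed the job in at about 9 s, with the arm clear of everything.

- **Rack:** I pushed it about 47 mm with the closed fingertips, tilted about 8°, until it met the back stop at about 19 N. The fingertips then stood at the expected home position to within about 1.5 mm. In the last pictures the rack's near plate is within a few millimetres of the projected home position.
- **Lever:** I pushed the paddle over its bumps to a firm stop at about 17 N, with its centre at bay y of about 0.040, which is the second stop. After I backed off, the pictures show it still there and the tongue across the lane.
- **Bystanders:** none of the bystanders or look-alikes appears to have moved; I compared these by eye only.

No check failed or disagreed. I did not try the gate's lock by pulling on the rack.

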